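Set the extractor damper and hold the filter purge slide

TASK

Purge the dust extractor's filter: first, with the purge slide still home, swing the damper lever on the blue control box round until it points at the green tab, and leave it there. Then pull the spring-return purge slide out by its orange bar until its yellow pointer is level with the red mark, and keep it there: the program finishes with the gripper still holding the slide at the mark. Leave the other things on the bench where they stand.

Things in the scene. Friction and masses are not known exactly. Their poses are not given: they have to be found in the camera images.
- lever_pivot (a point): Point on the damper lever's vertical pivot axis, 120 mm above the bench, on the front left of the blue control box (housing 200 deep x 360 wide x 75 mm high, with a step of the same height, 200 wide, 85 deep, before its left part). The box stands askew by up to 0.3 rad. Frame turned with the box: x from its front to its rear (away from the robot), y to its left, z up.
- damper_grip (a point): Centre of the lever's upright round black grip, 20 mm diameter, 45 mm tall (97 to 142 mm above the bench), at the end of a flat steel arm, 80 mm from the pivot axis. The frame turns with the lever: the arm points along its -x. The lever stays where it is left; moving it takes 1 to 2 N at the grip.
- damper (a joint): Angle of the damper lever, rad: 0 when it points straight out of the box's front, growing anticlockwise seen from above; stops at -0.95 and +0.95.
- index_tab (a point): Top of the green tab on the white arc, 115 mm from the same pivot axis, 89 mm above the bench; 24 mm long radially, 14 wide. Its place on the arc differs each time; it cannot be knocked. Its frame's -x points from the pivot to the tab, so the lever points at the tab when both frames' x axes are parallel.
- purge_bar (a point): Centre of the purge slide's orange pull bar: round, 16 mm diameter, 108 long, level along the box's y, 110 mm above the bench, on two posts with 80 mm clear between them, free for 65 mm below. Home, it is 40 mm in front of the housing's right part and higher than the housing. It pulls straight out along the frame's -x (frame as for lever_pivot).
- purge (a joint): How far the purge slide is pulled out, m: 0 home, stop at 0.105. A spring pulls it home with 5.5 N at 0 and 110 N/m more as it comes out (about 14 N at 80 mm).
- pointer (a point): Tip of the thin yellow pointer at the right end of the pull bar, 74 mm from the bar's centre along the box's -y; moves with the slide.
- red_mark (a point): Top of the red mark, a 6 mm thick clip on the upright metal gauge rail to the right of the slide (78 mm from the bar's centre; rail top 90 mm above the bench, clip top 105). It stands 45 to 80 mm out from the pointer's home position, differs each time, and cannot be knocked. Frame as for lever_pivot.
- solvent: Bystander, to be left alone: tall clear solvent bottle with white cap, 72 mm across, 220 high; origin at the centre of its underside.
- glovebox: Bystander, to be left alone: green box, 100 x 140 x 60 mm high; origin at the centre of its underside.
- shell: Bystander, to be left alone: blue-grey domed workpiece, 112 mm across, 50 high; origin at the centre of its underside.
- sandblock: Bystander, to be left alone: orange sanding block, 110 x 65 x 35 mm high; origin at the centre of its underside.
- cartridge: Bystander, to be left alone: white round respirator cartridge, 88 mm across, 34 high; origin at the centre of its underside.
- jar: Bystander, to be left alone: small amber jar with black cap standing on top of the control box near its rear, 48 mm across, 55 high; origin at the centre of its underside.
- tin: Bystander, to be left alone: steel tin, 76 mm across, 90 high; origin at the centre of its underside.
- brush: Bystander, to be left alone: flat brush with a wooden handle, lying on the bench to the left of the box, 200 mm long and 20 high; origin under its middle.

How it is judged (in metres and radians):
On the way, in this order (a step that is already met when the one before it is completed fails the run):
1. the damper lever points at the green tab (within 0.12 rad) while the purge slide is still home (under 10 mm out) (angle between the x axis of damper_grip and the x axis of index_tab, either way round below 0.12 rad and value of joint purge below 0.01 m), for 0.2 s.
2. the purge slide is held by the gripper with its pointer at the red mark (within 6 mm) (x of pointer in the frame of red_mark between -0.006 and 0.006 m and contact force between the fingers and purge above 3 N), for 0.3 s.
At the end, for the whole second after the job is handed in: The lever points at the green tab within 0.12 rad and is let go; the yellow pointer is within 6 mm of the red mark along the slide's travel and still (under 10 mm/s); the fingers bear on the slide with more than 3 N (all of step 2 and angle between the x axis of damper_grip and the x axis of index_tab, either way round below 0.12 rad and velocity of joint purge between -0.01 and 0.01 m/s and contact force between the fingers and damper below 0.1 N); the arm keeps its last pose, push and grip.
It fails at once if a bystander is moved by more than 30 mm (distance of any of solvent, glovebox, shell, sandblock, cartridge, jar, tin, brush from where it was at the start of the episode above 0.03 m).
It also fails if it takes over 48 s, if anything falls off the work surface, if the arm or the gripper's body presses on something with over 40 N, if the wrist force passes 120 N, or if a joint passes its speed limit or range.

ROBOT

A 6-joint arm with a two-finger parallel gripper is mounted at the origin on the work surface. World frame = base frame: x ahead of the robot, y to its left, z up, the work surface at z = 0. Lengths are in m, angles in degrees, forces in N, time in s.
With the tool pointing down it reaches from about 0.375 to 0.975 m from the base axis. Payload 3.8 kg.
Tool frame: the origin (TCP) lies midway between the tips of the shut fingers; the grasp point (between the pads) lies 19 mm behind it; x points along the fingers, y is the direction in which the jaws open and shut, and the axes are right-handed (so a half turn about x gives the same grasp; the last joint's range is limited). The gripper opens to 88 mm and grips with 3 to 60 N. Pads are 18 mm wide; open, the fingers measure 123 mm over their backs; the gripper's body (75 mm by 187 mm) begins 45 mm behind the grasp point.
Start: joints at [-73.963, 15.12, 91.902, -0, 72.978, -2.114], TCP at [0.21, -0.641, 0.239] pointing down, gripper open.
Joint ranges: [-150.88, 150.88], [-54.13, 125.18], [17.81, 147.31], [-75.09, 255.09], [0, 152.58], [-146.25, 146.25]. Speed limits (degrees/s): [147.25, 147.25, 180, 180, 180, 180].

INTERFACE

Orientations are given as a 3x3 rotation matrix whose columns are the frame's x, y, z axes.
In Python, from plant import bot gives the robot as it stands. Calls block until the motion is done:
- bot.movep(position, orientation): joint-space move of the TCP to a pose.
- bot.move_straight(position, vel=0.15, rot=None): straight line of the TCP; rot=None keeps the orientation; vel is the mean speed in m/s.
- bot.movej(angles): joint-space move.
- bot.let_go() and bot.grasp(strength=None): open the fingers fully, or close them until they stop; strength is the grip in N (None keeps the last).
- bot.wait(seconds).
- bot.ik(position, orientation): joint angles nearest the present ones, or None.
- bot.get_state(): the state.
- bot.camera(name): name is "side" or "top"; returns a dict with "pixels" (400x640x3 uint8, red, green, blue), "camera_matrix" (3x3 intrinsics, pixels), "R" (3x3) and "t" (3): a world point X has camera coordinates R X + t. Camera axes: x right, y down, z forward; pixel columns grow to the right and rows downward; lengths in m; the calibration is good to about 2 mm. A picture is of the moment at which its call begins. There is no depth.
A pose or a line that the arm cannot do raises bot.Unreachable and nothing moves.
- bot.finish_job(): hands the job in, once; it reports no verdict.
The state is a dict: "t": time; "joint_positions": joint angles; "qd": joint speeds; "effort": joint torques, N m; "ee_pos": TCP position; "tcp_rot": TCP orientation; "wrist_force": force on the tool from outside, world axes, zero at the start; "ft_torque": the same for the moment, N m; "opening": finger opening in m.
Only numpy, scipy, OpenCV 4.12 (cv2) and the standard library are available. Lean on these libraries where they do the work, as an engineer would, in place of code of your own. Each camera call takes 0.05 s, during which the arm holds its last target.

## Working session

There is one attempt and no reset: what is moved stays moved. The work goes in short steps, each a Python script; the robot and the scene stay as the last script left them, time stands still between calls to the robot, and variables do not carry over. Pictures are saved under pics/ and viewed, and the job is handed in when it is done.

```bash
ls; mkdir -p pics; python3 - <<'E'
from plant import bot
import cv2,pickle
d={}
for n in("side","top"):
    c=bot.camera(n);d[n]=c
    cv2.imwrite(f"pics/{n}0.png",c["pixels"][:,:,::-1])
    print(n,c["camera_matrix"].tolist(),c["R"].round(4).tolist(),c["t"])
pickle.dump(d,open("cams0.pkl","wb"))
print(bot.get_state())
E
```

```text
pics
side [[411.0401942528989, 0.0, 319.70441864822374], [0.0, 411.0401942528989, 198.4725780182834], [0.0, 0.0, 1.0]] [[0.981, -0.1929, -0.0187], [-0.1401, -0.6391, -0.7563], [0.1339, 0.7445, -0.654]] [-0.55118566  0.16211828  1.18301893]
top [[364.38767940765325, 0.0, 318.4223071008858], [0.0, 364.38767940765325, 199.0256495403724], [0.0, 0.0, 1.0]] [[-0.0079, -1.0, 0.0014], [-0.9948, 0.0077, -0.1011], [0.1011, -0.0022, -0.9949]] [0.01137504 0.57570416 1.25594196]
{'t': 0.1, 'joint_positions': array([-7.39628013e+01,  1.51641405e+01,  9.19716611e+01,  6.25643196e-04,
        7.29785576e+01, -2.11493515e+00]), 'qd': array([-0.00624272, -0.18947775, -0.22628706,  0.05277945, -0.0407267 ,
       -0.04488591]), 'effort': array([ 4.96033826e-04, -5.03616464e+01, -3.58070505e+01,  7.31185614e-02,
        2.33703246e-02, -5.62724813e-05]), 'ee_pos': array([ 0.21010852, -0.64079922,  0.23753744]), 'tcp_rot': array([[-5.41367390e-04,  3.11537595e-01, -9.50233673e-01],
       [ 1.92115141e-03, -9.50231735e-01, -3.11538054e-01],
       [-9.99998008e-01, -1.99419930e-03, -8.40864143e-05]]), 'wrist_force': array([-0.32348475, -0.49823705,  0.60367088]), 'ft_torque': array([ 0.03982818, -0.00704053,  0.04492573]), 'opening': 0.08794492470306553}
```

View pics/side0.png

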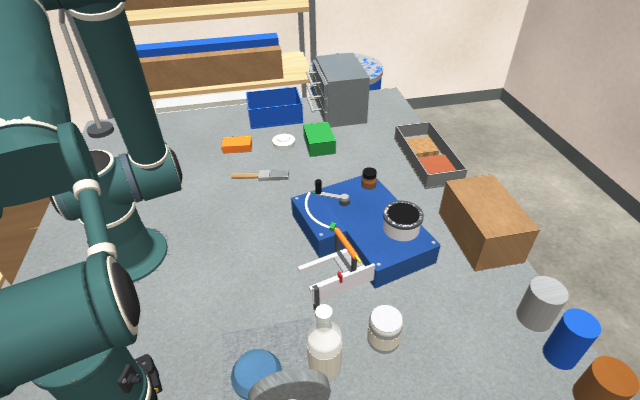

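View pics/top0.png

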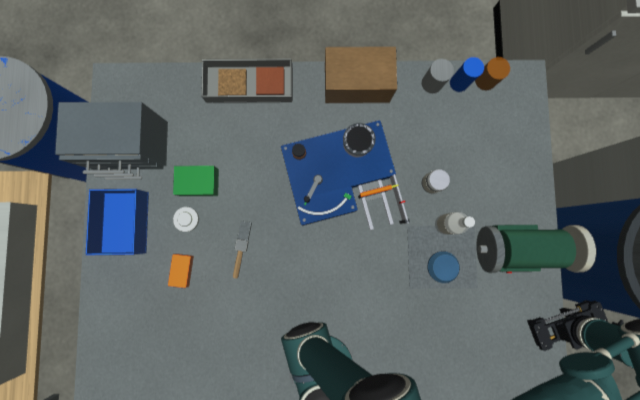

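The side view shows the blue box around (365,225), with the lever grip at (319,186), the green tab at (333,226), the orange bar at (346,243) and the red clip at (341,277). The top view shows the bar near (378,190), the lever near (312,190) and the green tab near (348,197). I'll zoom in to get finer pixels.

```bash
python3 - <<'E'
import cv2
a=cv2.imread("pics/top0.png")[110:240,270:420]
cv2.imwrite("pics/topz.png",cv2.resize(a,None,fx=4.6,fy=4.6,interpolation=cv2.INTER_CUBIC))
a=cv2.imread("pics/side0.png")[160:320,285:445]
cv2.imwrite("pics/sidez.png",cv2.resize(a,None,fx=3.75,fy=3.75,interpolation=cv2.INTER_CUBIC))
E
```

```text
(no output)
```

View pics/topz.png

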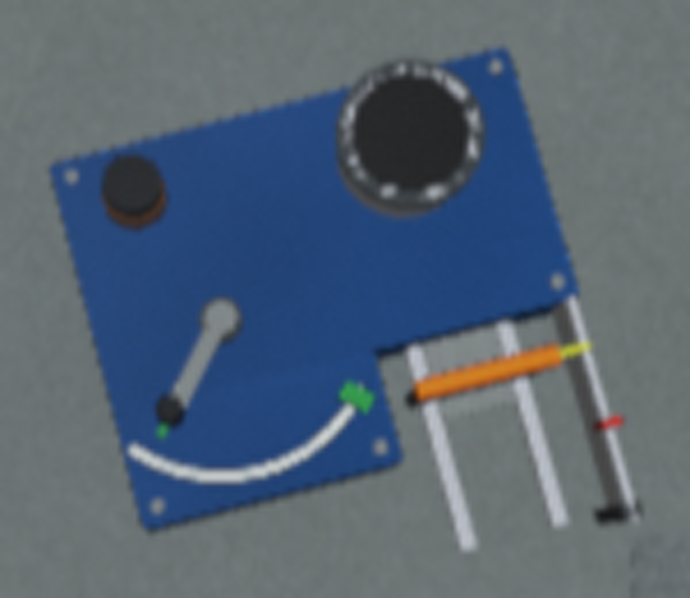

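View pics/sidez.png

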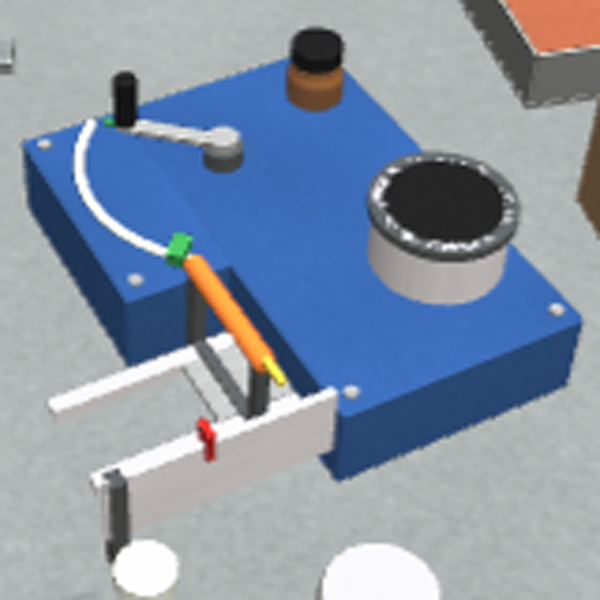

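```bash
cat > h.py <<'E'
import numpy as np,pickle
D=pickle.load(open("cams0.pkl","rb"))
def bp(cam,u,v,z):
    c=D[cam];K=np.array(c["camera_matrix"]);R=np.array(c["R"]);t=np.array(c["t"])
    d=R.T@np.linalg.solve(K,[u,v,1]);C=-R.T@t
    return C+d*(z-C[2])/d[2]
def T(x,y,z):return bp("top",270+(x+.5)/4.6-.5,110+(y+.5)/4.6-.5,z)
def S(x,y,z):return bp("side",285+(x+.5)/3.75-.5,160+(y+.5)/3.75-.5,z)
E
python3 - <<'E'
from h import *
np.set_printoptions(precision=4,suppress=True)
c=[T(*p,.075) for p in[(52,163),(510,47),(577,292),(378,352),(402,462),(148,530)]]
for a in c:print(a)
for i in range(6):
    d=c[(i+1)%6]-c[i];print(np.linalg.norm(d),np.degrees(np.arctan2(d[1],d[0])))
print("side corners",S(582,318,.075),S(25,143,.075),S(125,300,.075))
for n,t,s,z in[("pivot",(220,317),(224,136),.112),("grip",(168,404),(124,78),.142),("tab",(357,396),(180,238),.089),("barL",(416,391),(192,260),.11),("barR",(561,354),(264,360),.11),("ptr",(588,347),(283,382),.11),("red",(610,423),(204,424),.105)]:
    print(n,T(*t,z),S(*s,z))
E
```

```text
[0.7594 0.135  0.075 ]
[ 0.8463 -0.2111  0.075 ]
[ 0.6584 -0.2563  0.075 ]
[ 0.6145 -0.1073  0.075 ]
[ 0.5326 -0.1235  0.075 ]
[0.484  0.0638 0.075 ]
0.35675536676467834 -75.90310524416769
0.19326865027599588 -166.47547156585605
0.15534986423011818 106.42705048303816
0.08352026648320161 -168.7552295895321
0.1935475461573825 104.52584729054695
0.2844473679632246 14.480687107276891
side corners [ 0.8464 -0.2114  0.075 ] [0.4876 0.0613 0.075 ] [ 0.5337 -0.1262  0.075 ]
pivot [0.6357 0.0098 0.112 ] [ 0.6355 -0.0065  0.112 ]
grip [0.5698 0.0466 0.142 ] [0.5672 0.0436 0.142 ]
tab [ 0.5802 -0.09    0.089 ] [ 0.5831 -0.0862  0.089 ]
barL [ 0.5812 -0.1308  0.11  ] [ 0.5819 -0.1308  0.11  ]
barR [ 0.6072 -0.2359  0.11  ] [ 0.6077 -0.2317  0.11  ]
ptr [ 0.6122 -0.2555  0.11  ] [ 0.615  -0.2526  0.11  ]
red [ 0.5574 -0.2708  0.105 ] [ 0.5577 -0.2717  0.105 ]
```

```bash
python3 - <<'E'
from h import *
np.set_printoptions(precision=4,suppress=True)
for z in (.085,.09,.095,.1,.105): print(z,T(220,317,z),S(224,136,z))
# arc
P=np.array([T(*p,.076)[:2] for p in[(132,448),(165,469),(222,477),(280,465),(322,440),(346,412)]]+[S(*p,.076)[:2] for p in[(91,125),(78,165),(96,215),(130,241),(160,254)]])
from scipy.optimize import least_squares
r=least_squares(lambda q:np.hypot(*(P-q).T)-.115,[.636,.01]);print(r.x,r.fun)
for tab in([.5802,-.09],[.5831,-.0862]):
  d=np.array(tab)-r.x;print(np.hypot(*d),np.degrees(np.arctan2(-d[1],-d[0])))
for tab in([.5698,.0466],[.5672,.0436]):
  d=np.array(tab)-r.x;print(np.hypot(*d),np.degrees(np.arctan2(-d[1],-d[0])))
E
```

```text
0.085 [0.64   0.0098 0.085 ] [0.6435 0.024  0.085 ]
0.09 [0.6392 0.0098 0.09  ] [0.642  0.0184 0.09  ]
0.095 [0.6384 0.0098 0.095 ] [0.6405 0.0127 0.095 ]
0.1 [0.6377 0.0098 0.1   ] [0.639  0.0071 0.1   ]
0.105 [0.6369 0.0098 0.105 ] [0.6376 0.0014 0.105 ]
[0.6373 0.0072] [ 0.0003  0.0022 -0.0001 -0.0011 -0.0012 -0.0025 -0.0016 -0.0012  0.0016
  0.0016  0.0018]
0.11276941874296469 59.55065141140387
0.1080253989656671 59.855243157123205
0.07819177156601491 -30.244097231079948
0.07902318156198498 -27.414349559427155
```

```bash
cat >> h.py <<'E'
PIV=np.array([.638,.0085]);YAW=np.radians(14.1)
def lev(a_deg,z,r=.08):
    a=np.radians(a_deg); return [PIV[0]-r*np.cos(a),PIV[1]-r*np.sin(a),z]
def rot(yaw_deg):
    a=np.radians(yaw_deg);x=np.array([0,0,-1.]);y=np.array([np.cos(a),np.sin(a),0]);return np.column_stack([x,y,np.cross(x,y)])
E
python3 - <<'E'
from h import *
from plant import bot
import cv2
np.set_printoptions(precision=3,suppress=True)
for a in(-29,0,30,60):print(a,bot.ik(lev(a,.1),rot(a-90)))
print(bot.ik([.595,-.183,.091],rot(14.1)),bot.ik([.595,-.183,.091],rot(-165.9)))
bot.move_straight([.21,-.641,.38])
bot.movep(lev(-29,.30),rot(-119))
bot.move_straight(lev(-29,.165))
c=bot.camera("side");cv2.imwrite("pics/s1.png",cv2.resize(c["pixels"][100:300,240:480,::-1],None,fx=3,fy=3))
c=bot.camera("top");cv2.imwrite("pics/t1.png",cv2.resize(c["pixels"][110:240,260:460,::-1],None,fx=4,fy=4))
s=bot.get_state();print(s["t"],s["joint_positions"],s["ee_pos"])
E
```

```text
-29 [  2.255  11.069 112.471  -0.     56.46  121.255]
0 [ -1.685   9.859 113.92   -0.     56.221  88.315]
30 [ -5.676  11.028 112.521  -0.     56.452  54.324]
60 [ -8.178  14.179 108.625  -0.     57.196  21.822]
[-19.388  16.865 106.251  -0.     56.884 -33.488] None
5.0917 [  2.253   7.083 109.328   0.001  63.433 121.254] [0.569 0.047 0.167]
```

View pics/s1.png

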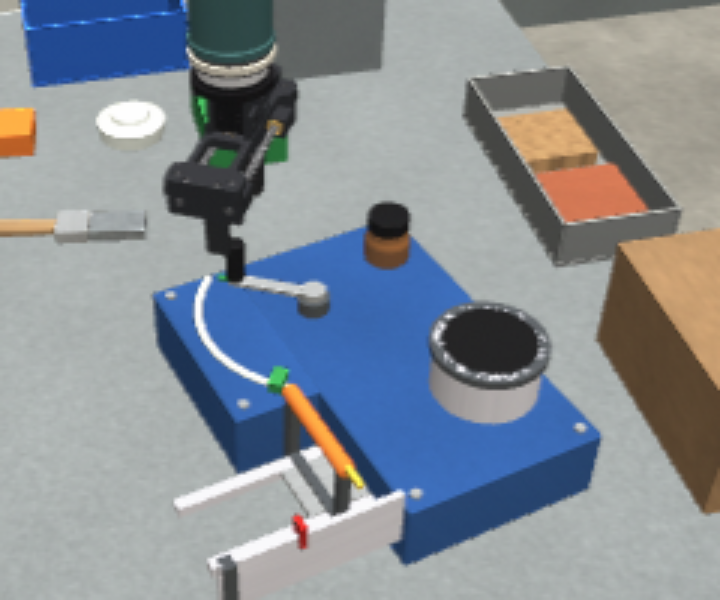

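View pics/t1.png

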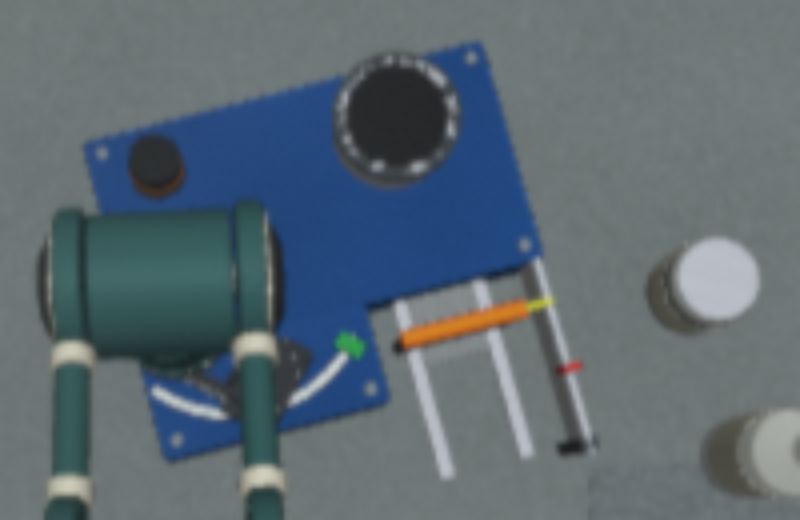

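The gripper is straddling the lever grip, which is at about (235,262) in the side crop. The bar and tab haven't moved. Next I'll lower the gripper, grip the lever and swing it.

```bash
python3 - <<'E'
from h import *
from plant import bot
import cv2
np.set_printoptions(precision=3,suppress=True)
bot.move_straight(lev(-29,.104),vel=.1)
print(bot.get_state()["wrist_force"])
bot.grasp(15)
s=bot.get_state();print(s["opening"],s["wrist_force"],s["ee_pos"])
for a in np.linspace(-29,60,9)[1:]:
    bot.move_straight(lev(a,.104),vel=.1,rot=rot(a-90))
    s=bot.get_state();print(s["t"],s["opening"],s["wrist_force"],s["ee_pos"])
c=bot.camera("side");cv2.imwrite("pics/s2.png",cv2.resize(c["pixels"][100:300,240:480,::-1],None,fx=3,fy=3))
E
```

```text
[0.452 0.346 0.677]
0.019640824188515364 [-2.154 -0.646  0.715] [0.568 0.047 0.104]
7.2333 0.019274265526792893 [-1.178 -1.331  0.828] [0.562 0.033 0.104]
7.575 0.01951940624333023 [-2.119 -1.089  0.907] [0.558 0.018 0.104]
7.9167 0.019244013095294575 [-3.118 -1.126  1.935] [0.558 0.003 0.104]
8.2583 0.019410945041988138 [-3.505 -2.142  2.603] [ 0.561 -0.013  0.104]
8.6 0.01911090765876758 [-3.46  -2.083  1.071] [ 0.566 -0.027  0.104]
8.9417 0.019432026671646462 [-4.176 -3.664  0.487] [ 0.575 -0.04   0.104]
9.2833 0.01951597082351342 [-2.963 -3.471 -0.556] [ 0.585 -0.052  0.104]
9.625 0.019782156983517877 [-1.242 -5.066 -1.534] [ 0.598 -0.061  0.104]
```

View pics/s2.png

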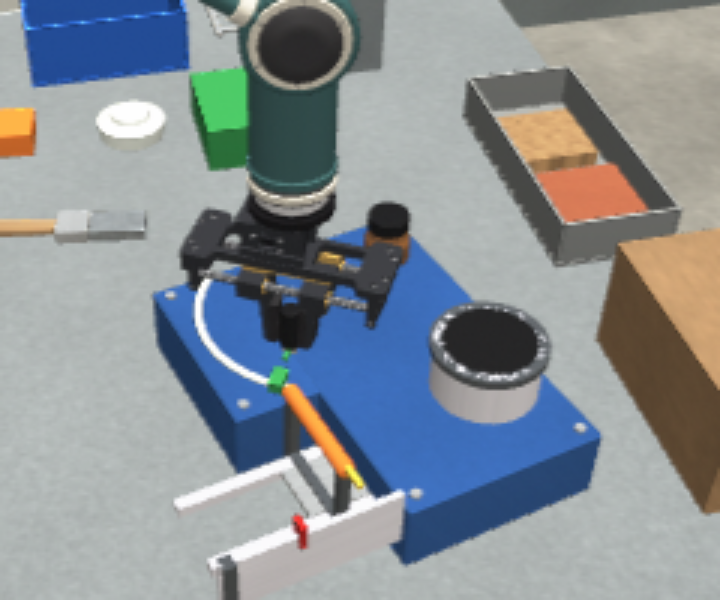

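The lever is gripped, and its green tip at (288,352) is pointing towards the tab at (278,378). I'll let go, move up and check the angle.

```bash
python3 - <<'E'
from h import *
from plant import bot
import cv2
bot.let_go()
bot.move_straight(lev(60,.26),vel=.2)
bot.movep([.595,-.183,.26],rot(14.1))
bot.movep([.595,-.37,.33],rot(14.1))
c=bot.camera("side");cv2.imwrite("pics/s3.png",cv2.resize(c["pixels"][160:320,285:445,::-1],None,fx=3.75,fy=3.75,interpolation=cv2.INTER_CUBIC))
c=bot.camera("top");cv2.imwrite("pics/t3.png",cv2.resize(c["pixels"][110:240,270:420,::-1],None,fx=4.6,fy=4.6,interpolation=cv2.INTER_CUBIC))
print(bot.get_state()["t"])
E
```

```text
13.5333
```

View pics/s3.png

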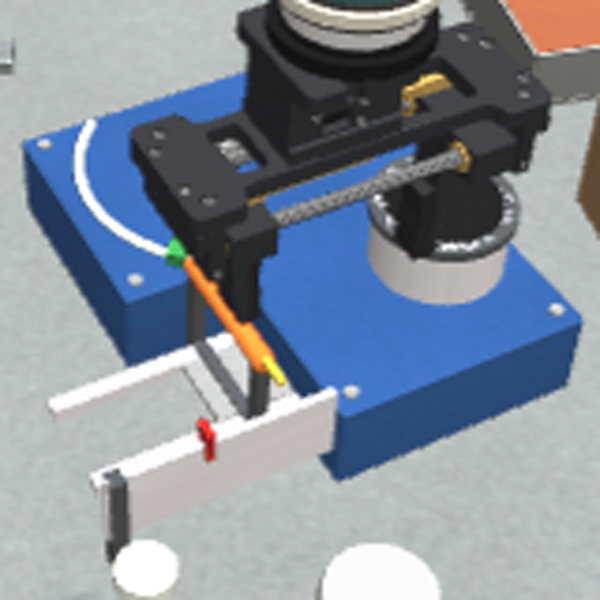

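View pics/t3.png

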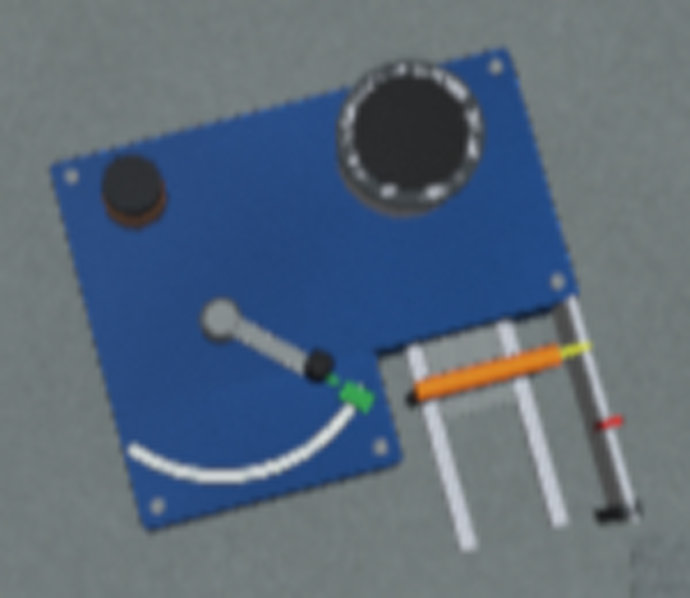

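The lever's tip (334,380) lies on the line from the pivot (220,317) to the tab (357,396), about 1° off, and the purge slide is still home. Now for the bar.

```bash
cat >> h.py <<'E'
XB=np.array([np.cos(YAW),np.sin(YAW),0]);BAR=np.array([.5945,-.182,.0915])
E
python3 - <<'E'
from h import *
from plant import bot
import cv2
np.set_printoptions(precision=4,suppress=True)
bot.movep(BAR+[0,0,.1],rot(14.1))
bot.move_straight(BAR,vel=.1)
s=bot.get_state();print(s["wrist_force"],s["ee_pos"])
bot.grasp(50)
s=bot.get_state();print(s["opening"],s["wrist_force"],s["ee_pos"])
for d in(.03,.058):
    bot.move_straight(BAR-d*XB,vel=.05)
    s=bot.get_state();print(s["t"],s["opening"],s["wrist_force"],s["ee_pos"],(BAR-s["ee_pos"])@XB)
c=bot.camera("side");cv2.imwrite("pics/s4.png",cv2.resize(c["pixels"][160:320,285:445,::-1],None,fx=3.75,fy=3.75,interpolation=cv2.INTER_CUBIC))
c=bot.camera("top");cv2.imwrite("pics/t4.png",cv2.resize(c["pixels"][110:240,270:420,::-1],None,fx=4.6,fy=4.6,interpolation=cv2.INTER_CUBIC))
E
```

```text
[ 0.6302 -0.0566  0.5394] [ 0.5952 -0.1822  0.0924]
0.01425935708953157 [-5.0986 -1.0015  3.4491] [ 0.5932 -0.1823  0.0914]
17.475 0.01364174118219741 [ 7.6891  2.3416 -5.4125] [ 0.568  -0.1888  0.0915] 0.02733985133461816
18.1833 0.013912094670206878 [11.5401  2.7368 -8.4026] [ 0.5417 -0.1955  0.0915] 0.05450466748410029
```

View pics/s4.png

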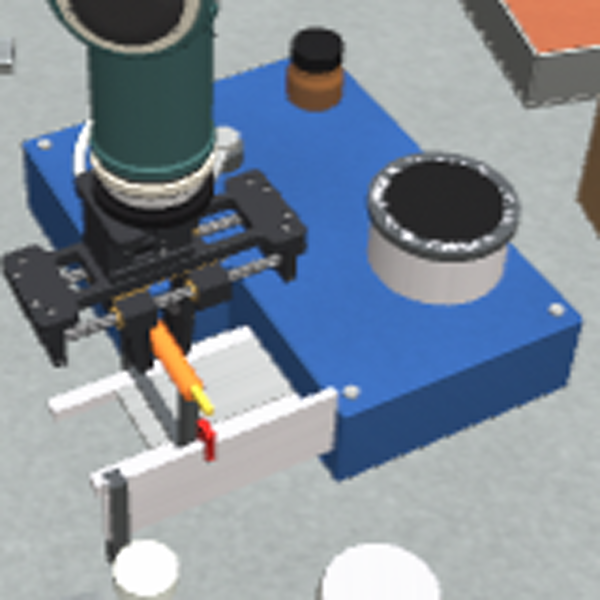

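View pics/t4.png

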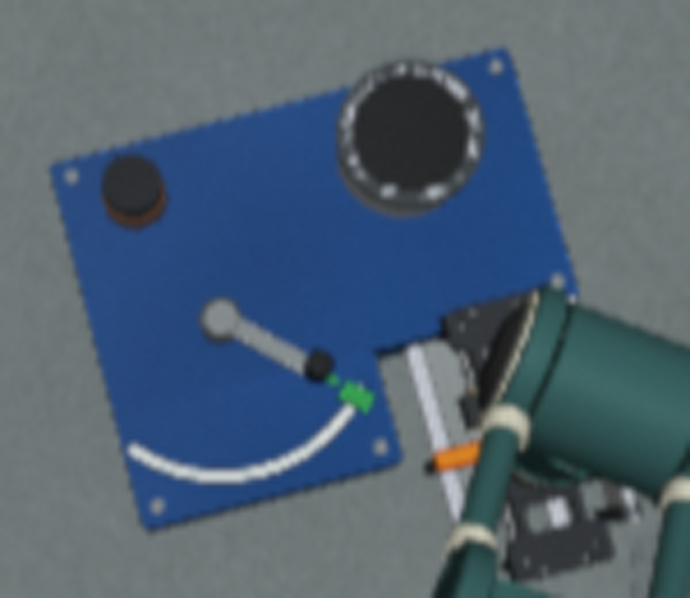

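```bash
python3 - <<'E'
from h import *
np.set_printoptions(precision=4,suppress=True)
p=S(209,411,.11);h=S(283,382,.11);r=S(204,424,.105);print(p,h,r,(h-p)@XB,(p-r)@XB, (p-r)[1])
a=T(416,391,.11);b=T(435,464,.11);print((a-b)@XB,(a-T(412,399,.11))@XB,(T(412,399,.11)-T(430,467,.11))@XB)
print("need", (h-r)@XB,(T(588,347,.11)-T(610,423,.105))@XB)
E
python3 - <<'E'
import cv2
a=cv2.imread("pics/s4.png")[360:480,140:300]
cv2.imwrite("pics/s4z.png",cv2.resize(a,None,fx=4,fy=4,interpolation=cv2.INTER_CUBIC))
E
```

```text
[ 0.5623 -0.266   0.11  ] [ 0.615  -0.2526  0.11  ] [ 0.5577 -0.2717  0.105 ] 0.054404027347127314 0.005803496262864098 0.005682900460410534
0.05418364921704411 0.00486304140101321 0.050497352895062
need 0.06020752360999142 0.05679127304216412
```

View pics/s4z.png

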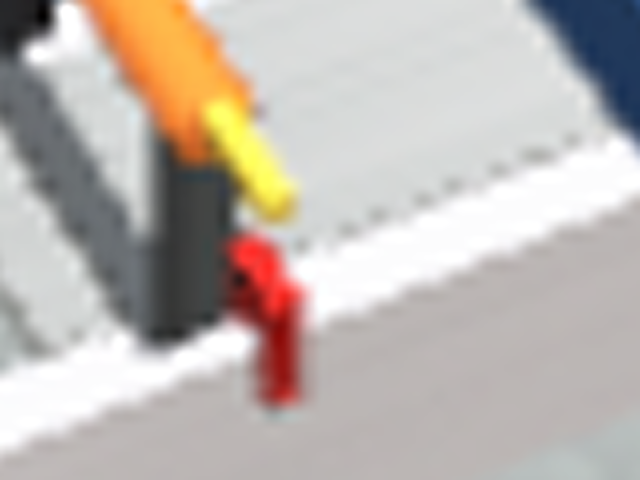

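The side view puts the slide at about 54 mm, with the pointer tip (211,411) still short of the clip top (205,425). I'll pull about 4 mm more.

```bash
python3 - <<'E'
from h import *
from plant import bot
import cv2
np.set_printoptions(precision=4,suppress=True)
print((S(211,411,.11)-S(205.5,426,.105))@XB)
bot.move_straight(BAR-.062*XB,vel=.03)
bot.wait(.3)
s=bot.get_state();print(s["t"],s["opening"],s["wrist_force"],s["ee_pos"],(BAR-s["ee_pos"])@XB)
c=bot.camera("side");cv2.imwrite("pics/s5.png",cv2.resize(c["pixels"][250:290,320:370,::-1],None,fx=15,fy=15,interpolation=cv2.INTER_CUBIC))
c=bot.camera("side")["pixels"].astype(int)
R,G,B=c[...,0],c[...,1],c[...,2]
for n,m in(("yel",(R>150)&(G>150)&(B<110)),("red",(R>150)&(G<70)&(B<70))):
    v,u=np.nonzero(m[250:290,320:370]);print(n,[(int(a+320),int(b+250)) for a,b in zip(u,v)])
E
```

```text
0.006834185602478507
18.8667 0.014086903057911148 [11.0566  3.0498 -8.4505] [ 0.5381 -0.1965  0.0915] 0.058217554700715796
yel [(325, 250), (326, 250), (327, 250), (328, 250), (325, 251), (326, 251), (327, 251), (328, 251), (329, 251), (326, 252), (327, 252), (328, 252), (329, 252), (326, 253), (327, 253), (328, 253), (329, 253), (330, 253), (327, 254), (328, 254), (329, 254), (330, 254), (331, 254), (327, 255), (328, 255), (329, 255), (330, 255), (331, 255), (328, 256), (329, 256), (330, 256), (331, 256), (332, 256), (329, 257), (330, 257), (331, 257), (332, 257), (333, 257), (329, 258), (330, 258), (331, 258), (332, 258), (333, 258), (330, 259), (331, 259), (332, 259), (333, 259), (334, 259), (331, 260), (332, 260), (333, 260), (334, 260), (335, 260), (331, 261), (332, 261), (333, 261), (334, 261), (335, 261), (332, 262), (333, 262), (334, 262), (335, 262), (336, 262), (333, 263), (334, 263), (335, 263), (336, 263), (334, 264), (335, 264), (336, 264), (337, 264), (335, 265), (336, 265), (336, 266), (337, 266), (336, 267), (337, 267), (338, 267), (337, 268), (338, 268), (338, 269), (339, 269), (338, 270), (339, 270)]
red [(339, 272), (339, 273), (340, 273), (339, 274), (340, 274), (340, 275), (341, 275), (340, 276), (341, 276), (341, 279), (341, 281), (340, 282)]
```

View pics/s5.png

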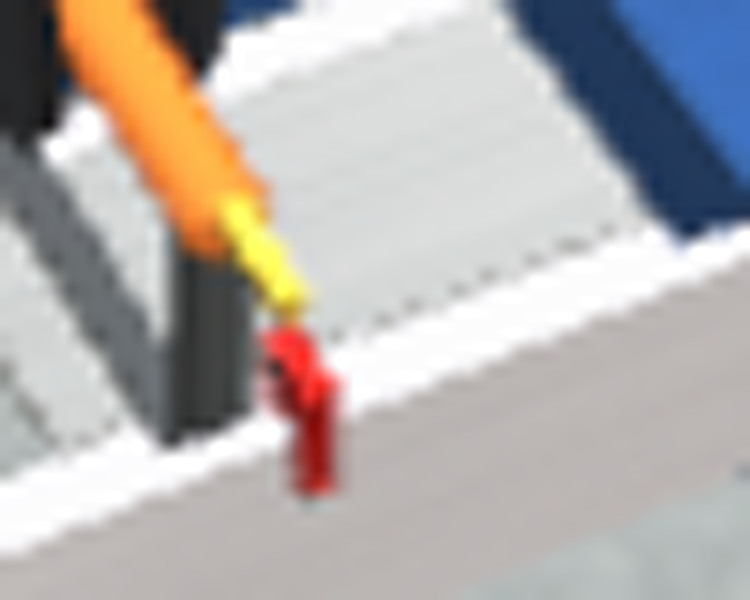

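```bash
python3 - <<'E'
from h import *
np.set_printoptions(precision=4,suppress=True)
for z in(.108,.110,.112):
  for q in((339.2,270.3),(338.6,269.7)):
    print(z,(bp("side",*q,z)-bp("side",340,274.3,.105))@XB)
# image of expected pointer tip when aligned w/ red top at centre; y' sensitivity
q=bp("side",339,270,.110);r=bp("side",340,274.3,.105);yb=np.array([-XB[1],XB[0],0]);print((q-r)@yb)
E
```

```text
0.108 0.002704255765367279
0.108 0.002250092651714657
0.11 0.00193376177597266
0.11 0.0014807662188699756
0.112 0.0011632677865781216
0.112 0.0007114397860252942
0.009078853762219542
```

The side view says about 2 mm still to go, and the first top-view measurement says about 0. I'll pull 1 mm more to land between them, check it's holding steady, and hand in.

```bash
python3 - <<'E'
from h import *
from plant import bot
import cv2
np.set_printoptions(precision=4,suppress=True)
bot.move_straight(BAR-.063*XB,vel=.03)
for i in range(2):
    bot.wait(.5)
    s=bot.get_state();print(s["t"],s["opening"],s["wrist_force"],s["ee_pos"],(BAR-s["ee_pos"])@XB)
a=bot.camera("side")["pixels"][160:320,285:445,::-1];b=bot.camera("top")["pixels"][110:270,270:430,::-1]
cv2.imwrite("pics/f6.png",cv2.resize(np.hstack([a,b]),None,fx=2.5,fy=2.5,interpolation=cv2.INTER_CUBIC))
E
```

```text
19.7167 0.014010025879421089 [11.821   2.5616 -8.2102] [ 0.5372 -0.1967  0.0915] 0.059163661123612085
20.2167 0.014042644542976235 [11.6403  3.497  -7.6751] [ 0.5372 -0.1967  0.0915] 0.05917300499957966
```

View pics/f6.png

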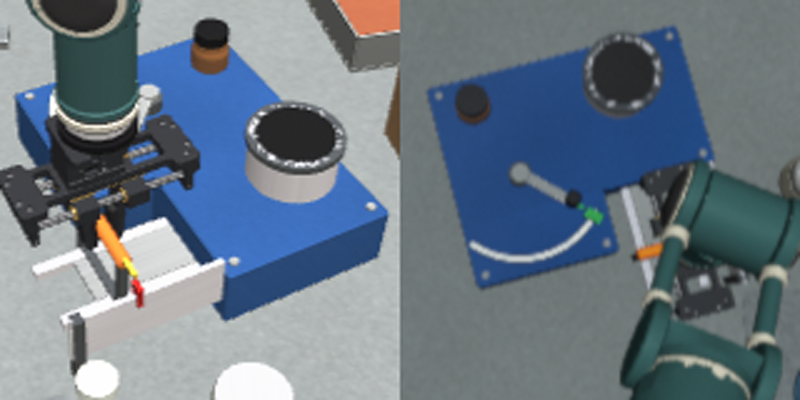

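The yellow tip (134,275) meets the red clip (138,285), the lever still points at the tab (573,197 → 593,215), and the tin and jar haven't moved.

```bash
python3 -c "
from plant import bot
bot.finish_job();print(bot.get_state()['t'])"
```

```text
the job is handed in; nothing more can be done
the job is handed in; nothing more can be done
```

I swung the damper lever round to the green tab and let it go. Then I pulled the purge slide out to the red mark and handed the job in at about 20 s, with the gripper still holding the slide. No verdict was reported.

- **Lever:** in the top view after release it pointed about 1° off the tab, and the limit is about 7°. The slide was still home then. The final picture shows the lever unchanged.
- **Slide:** two measurements disagreed by about 2 mm. At the last one, the side view put the pointer about 2 mm short of the mark. Distances from the first top view said it was already there. I pulled 1 mm more, so I expect it to be within about 1–2 mm, and the limit is 6 mm. I checked that last step only by eye, because the arm hid the pointer from the top camera.
- **Hold:** the slide was steady, with about 12 N of spring pull along its travel and the grip set to 50 N. The wrist also carried about 8 N downward that I didn't look into.
- **Grip opening:** the fingers read 14 mm on the 16 mm bar, but the hold did not slip.
- **Bystanders:** nothing I could see had moved. The final pictures mainly cover the box, jar and tin. I didn't check the others again at the end.

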